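# Batch plate buckles on the tip weigher

### The job

Batch the brass buckles on the tip weigher: first push the red catch tray by its knob fully home under the skip, then drop the buckles from the navy mat into the upright skip one by one from just above its rim until their weight alone trips it (never push it over, never put buckles into the tray by hand), and push the reset lever back to set the skip upright each time it has dumped. Go on until every buckle has been through; a part batch too light to trip stays waiting in the upright skip. Last, draw the tray straight out along its guides by its knob until it is wholly clear of the weigher's frame, with the dumped buckles in it, and leave the other things on the bench alone.

Things in the scene. Friction and masses are not known exactly. Their poses are not given: they have to be found in the camera images.
- tray_home (a point): Fixed point of the tip weigher (green posts on a grey base plate 6 mm thick): on the plate's top, the middle of the tray's home place under the skip. Axes: z up; x the way the skip tips (away from the robot, yawed up to 6 deg); the tray is drawn out along -y. The skip's pivot axis is parallel to y at x -60, z +234 mm. Green posts, arms and clear guards stand within y -96 to +96, top +255.
- weigher: The weigher's frame; origin on the table, axes as tray_home, whose point lies at x +60, z +6 mm here. Two guide rails 20 high along y hold the tray (2 to 4 mm play) from the home stop at +y, which a tray fully home touches, out to two low rubber stops that let it come out about 218. Over the tray's path the frame and guards hang at least 120 above the table.
- skip (a joint): Angle of the tipping rotor (skip, red counterweight and reset lever, one rigid piece), rad: 0 upright on its stop, 1.62 fully tipped. Empty it rests at either end and balances near 0.65, falling by itself to the nearer end. Two buckles at rest do not trip it, the third does (now and then a hard drop trips two, or it waits for a fourth); the dump takes about 1 s. Empty, it takes about 5 N at the lever's knob to turn it back.
- skip_center (a point): Point inside the skip, an open V-shaped bucket of bare sheet steel, at mid-width: 78 mm in front of the pivot axis, 15 above it when upright, 25 above the valley floor. Axes: upright as tray_home; tipping turns it about y. From here the mouth runs from x -44 (back wall's top, z +37) to x +70 (front lip, z +14); inside width 130; the floor spans x -31 to +23.
- lever_hub (a point): Hub of the flat steel reset lever: on the pivot axis, outside the frame's +y side, 126 mm from mid-width; axes turn with the skip. The lever's black knob, a cylinder 22 dia, 44 long along y, is centred at x -105 from here. Skip upright: it lies level, to -x (the robot's side). Skip tipped: it stands straight up. Push the knob to -x and down round its arc to set the skip upright.
- tray_center (a point): Loose red catch tray, 180 (x) x 170 (y) mm outside, walls 55 high and 4 thick, open at the top, about 0.35 kg empty. The point is at its centre, 30 above its underside; axes as tray_home while it lies in the guides. It starts empty, drawn out 110 to 205 mm.
- tray_knob (a point): Grip of the tray: an upright black knob, 22 dia, from 15 to 67 above the tray's underside, on a tongue at the tray's -y end, 180 from the tray's centre (95 clear of its end wall). The point is on the knob's axis, 45 above the tray's underside (51 above the table).
- buckle1_center (a point): Solid plate buckle of brass with a navy inlay, 76 (its x) x 54 (its y) x 12 thick, about 0.16 kg; the point is its centre. It starts lying flat on the navy mat (3 mm thick) left of the weigher. Four to six buckles are present, the rest absent.
- buckle2_center (a point): Solid plate buckle of brass with a navy inlay, 76 (its x) x 54 (its y) x 12 thick, about 0.16 kg; the point is its centre. It starts lying flat on the navy mat (3 mm thick) left of the weigher. Four to six buckles are present, the rest absent.
- buckle3_center (a point): Solid plate buckle of brass with a navy inlay, 76 (its x) x 54 (its y) x 12 thick, about 0.16 kg; the point is its centre. It starts lying flat on the navy mat (3 mm thick) left of the weigher. Four to six buckles are present, the rest absent.
- buckle4_center (a point): Solid plate buckle of brass with a navy inlay, 76 (its x) x 54 (its y) x 12 thick, about 0.16 kg; the point is its centre. It starts lying flat on the navy mat (3 mm thick) left of the weigher. Four to six buckles are present, the rest absent.
- buckle5_center (a point): Solid plate buckle of brass with a navy inlay, 76 (its x) x 54 (its y) x 12 thick, about 0.16 kg; the point is its centre. It starts lying flat on the navy mat (3 mm thick) left of the weigher. Four to six buckles are present, the rest absent.
- buckle6_center (a point): Solid plate buckle of brass with a navy inlay, 76 (its x) x 54 (its y) x 12 thick, about 0.16 kg; the point is its centre. It starts lying flat on the navy mat (3 mm thick) left of the weigher. Four to six buckles are present, the rest absent.
- snap_tin: Bystander: round tin of snaps with a steel lid and a blue label, 96 dia x 60 mm; leave it alone.
- tape_roll: Bystander: yellow roll of tape lying flat, 92 outside dia x 25 mm; leave it alone.
- pen_cup: Bystander: green cup with pens in it, 68 dia x 90 mm; leave it alone.
- wallets: Bystander: stack of three navy wallets, 110 x 90 x 39 mm; leave it alone.
- mallet: Bystander: wooden mallet lying down; leave it alone.
- glue_brush: Bystander: glue brush lying down; leave it alone.
- dye_jar: Bystander: dye jar with a black cap, 60 dia x 85 mm; leave it alone.
There are look-alikes about, which are no part of the job. Leave any purple or turquoise look-alike of the part that bears buckle5_center alone.

How it is judged:
On the way, in this order (a step that is already met when the one before it is completed fails the run):
1. the empty tray is fully home under the upright skip (y of tray_center in the frame of tray_home above -0.012 m and x of tray_center in the frame of tray_home between -0.02 and 0.02 m and value of joint skip below 0.06 rad and not (distance between buckle1_center and tray_center below 0.1 m) and not (distance between buckle2_center and tray_center below 0.1 m) and not (distance between buckle3_center and tray_center below 0.1 m) and not (distance between buckle4_center and tray_center below 0.1 m) and not (distance between buckle5_center and tray_center below 0.1 m) and not (distance between buckle6_center and tray_center below 0.1 m)), for 0.2 s.
2. the skip has tripped and dumped: at least two buckles lie in the tray (value of joint skip above 1.4 rad and y of tray_center in the frame of tray_home above -0.012 m and x of tray_center in the frame of tray_home between -0.02 and 0.02 m and distance between any of buckle1_center, buckle2_center, buckle3_center, buckle4_center, buckle5_center and tray_center below 0.1 m and distance between any of buckle1_center, buckle2_center, buckle3_center, buckle4_center, buckle6_center and tray_center below 0.1 m and distance between any of buckle1_center, buckle2_center, buckle3_center, buckle5_center, buckle6_center and tray_center below 0.1 m and distance between any of buckle1_center, buckle2_center, buckle4_center, buckle5_center, buckle6_center and tray_center below 0.1 m and distance between any of buckle1_center, buckle3_center, buckle4_center, buckle5_center, buckle6_center and tray_center below 0.1 m and distance between any of buckle2_center, buckle3_center, buckle4_center, buckle5_center, buckle6_center and tray_center below 0.1 m), for 0.1 s.
3. the skip is set upright again (value of joint skip below 0.06 rad), for 0.3 s.
At the end, for the whole second after the job is handed in: Each buckle lies in the tray (within 100 mm of its centre point; at least two) or, as a part batch, in the skip (within 75 mm of its centre point); the skip is upright to 0.06 rad; the tray lies level in its guides, drawn out 180 to 260 mm from home ((distance between buckle1_center and tray_center below 0.1 m or distance between buckle1_center and skip_center below 0.075 m) and (distance between buckle2_center and tray_center below 0.1 m or distance between buckle2_center and skip_center below 0.075 m) and (distance between buckle3_center and tray_center below 0.1 m or distance between buckle3_center and skip_center below 0.075 m) and (distance between buckle4_center and tray_center below 0.1 m or distance between buckle4_center and skip_center below 0.075 m) and (distance between buckle5_center and tray_center below 0.1 m or distance between buckle5_center and skip_center below 0.075 m) and (distance between buckle6_center and tray_center below 0.1 m or distance between buckle6_center and skip_center below 0.075 m) and distance between any of buckle1_center, buckle2_center, buckle3_center, buckle4_center, buckle5_center and tray_center below 0.1 m and distance between any of buckle1_center, buckle2_center, buckle3_center, buckle4_center, buckle6_center and tray_center below 0.1 m and distance between any of buckle1_center, buckle2_center, buckle3_center, buckle5_center, buckle6_center and tray_center below 0.1 m and distance between any of buckle1_center, buckle2_center, buckle4_center, buckle5_center, buckle6_center and tray_center below 0.1 m and distance between any of buckle1_center, buckle3_center, buckle4_center, buckle5_center, buckle6_center and tray_center below 0.1 m and distance between any of buckle2_center, buckle3_center, buckle4_center, buckle5_center, buckle6_center and tray_center below 0.1 m and value of joint skip below 0.06 rad and y of tray_center in the frame of tray_home between -0.26 and -0.18 m and x of tray_center in the frame of tray_home between -0.02 and 0.02 m and angle between tray_center's own z axis and vertical below 0.1 rad); the robot touches nothing.
It fails at once if one of the bystanders is moved by more than 4 cm (distance of any of snap_tin, tape_roll, pen_cup, wallets, mallet, glue_brush, dye_jar from where it was at the start of the episode above 0.04 m).
It fails at once if the gripper pushes the skip over instead of letting the load trip it (contact force between the fingers and skip above 1 N and value of joint skip between 0.1 and 0.35 rad and velocity of joint skip above 0.15 rad/s).
It fails at once if a buckle is put into the catch tray by hand instead of through the skip ((contact force between the fingers and buckle1 above 2 N and distance between buckle1_center and tray_center below 0.1 m) or (contact force between the fingers and buckle2 above 2 N and distance between buckle2_center and tray_center below 0.1 m) or (contact force between the fingers and buckle3 above 2 N and distance between buckle3_center and tray_center below 0.1 m) or (contact force between the fingers and buckle4 above 2 N and distance between buckle4_center and tray_center below 0.1 m) or (contact force between the fingers and buckle5 above 2 N and distance between buckle5_center and tray_center below 0.1 m) or (contact force between the fingers and buckle6 above 2 N and distance between buckle6_center and tray_center below 0.1 m)).
Of buckle1, buckle2, buckle3, buckle4, buckle5, buckle6 only 4 to 6 are there at a start; the rules pass over those that are not, and their reading is None.
At some moment in a run one of buckle1, buckle2, buckle3, buckle4, buckle5, buckle6 may be knocked a few centimetres aside while the robot is not near it.
Once in a run the grip may slacken for a moment while it holds something.
It also fails if it takes over 210 s, if anything falls off the work surface, if the arm or the gripper's body presses on something with over 40 N, if the wrist force passes 120 N, or if a joint passes its speed limit or range.

### The arm

A 7-joint arm with a two-finger parallel gripper is mounted at the origin on the work surface. World frame = base frame: x ahead of the robot, y to its left, z up, the work surface at z = 0. Lengths are in m, angles in rad, forces in N, time in s.
With the tool pointing down it reaches from about 0.4 to 0.85 m from the base axis. Payload 10.4 kg.
Tool frame: the origin (TCP) lies between the finger pads; the fingertips stand 11 mm ahead of it and the grasp point (between the pads) lies 8 mm behind it (tip_reach is the distance from the TCP to the fingertips, in m); z points along the fingers, y is the line along which they close (so a half turn about z gives the same grasp; the last joint's range is limited). The gripper opens to 85 mm and grips with 20 to 120 N. Pads are 22 mm wide; open, the fingers measure 114 mm over their backs; the gripper's body (76 mm by 85 mm) begins 54 mm behind the grasp point. The pads swing forward as they close: fully open they stand 13 mm farther back than shut.
Start: joints at [1.25, 0.332, -0.065, 1.46, 0.022, 1.35, -0.088], TCP at [0.183, -0.598, 0.242] pointing down, gripper open.
Joint ranges: [-2.6, 2.6], [-0.5, 2.12], [-1.47, 1.34], [0.16, 2.42], [-1.27, 4.41], [0.06, 2.06], [-2.6, 2.6]. Speed limits (rad/s): [2.22, 2.22, 2.79, 2.79, 3.14, 3.14, 3.14].

### API

Orientations are given as a unit quaternion [x, y, z, w].
In Python, from workcell import * gives the robot as it stands.
- The arm moves only by the shell command python3 -m inch 'ROWS' [OPENING] [FORCE]. ROWS is JSON, a list of rows, each an object with "slide": the shift along the world's x, y, z in m, a list of three; "yaw": the turn about the world's z in rad. A call has 1 to 20 rows; each row is the pose to reach, as a shift and turn from the pose commanded when the call began; what a row does not reach only later rows make up. A row lasts 1/12 s, in which the tool goes at most 41.7 mm and 7.16 degrees, less where a joint would pass 70% of its speed; a pose out of reach is approached as far as the arm can. A call with a gripper value outside its range is refused whole. OPENING is the closure in counts, from 0 (fully open) to 255 (shut), set as the call begins (- or left out, the last holds). The fingers move at their own pace and stop on an object; FORCE is the grip in N (left out, the last holds). Time passes only in rows, so rows that repeat a pose let the fingers close. It gives the time, the measured TCP pose, the force, the opening and the grip force at its end, in the units of the state.
- get_obs(): the state, without advancing time (a new reading comes with each control period).
- camera(name): name is "scene" or "top"; returns a dict with "frame" (400x640x3 uint8, red, green, blue), "fx", "fy", "cx", "cy" (pixels), "extrinsics" (4x4, takes a point from world to camera coordinates). Camera axes: x right, y down, z forward; pixel columns grow to the right and rows downward; lengths in m; the calibration is good to about 2 mm. A picture is of the moment at which its call begins. There is no depth.
- hand_in(): hands the job in; it is judged then, once.
The state is a dict: "clock": time; "joint_pos": joint angles; "joint_velocities": joint speeds; "tau": joint torques, N m; "position": TCP position; "ee_rot": TCP orientation; "ft_force": force on the tool from outside, world axes, zero at the start; "torque": the same for the moment, N m; "grip_width": opening from 0.0 (shut) to 1.0 (fully open); "grasp_force": force on a finger pad.
Only numpy, scipy, OpenCV 4.12 (cv2) and the standard library are available. Lean on these libraries where they do the work, as an engineer would, in place of code of your own. Each camera call takes 0.05 s, during which the arm holds its last target. There are 200 camera calls.

## Working session

There is one attempt and no reset: what is moved stays moved. The work goes in short steps, Python scripts to look and compute and a shell command to move; the robot and the scene stay as the last step left them, time stands still between calls to the robot, and variables do not carry over. Pictures are saved under pics/ and viewed, at most 14 in all, crops included, and the job is handed in when it is done.

```bash
mkdir -p pics; ls
cat > h.py <<'E'
from workcell import *
import numpy as np, cv2
def snap(n,f): 
    c=camera(n); cv2.imwrite('pics/'+f,c['frame'][:,:,::-1]); return c
def ray(c,u,v,z):
    E=np.array(c['extrinsics']);R,t=E[:3,:3],E[:3,3]
    d=R.T@np.array([(u-c['cx'])/c['fx'],(v-c['cy'])/c['fy'],1]);o=-R.T@t
    return o+d*(z-o[2])/d[2]
def proj(c,p):
    E=np.array(c['extrinsics']);q=E[:3,:3]@np.array(p)+E[:3,3]
    return c['fx']*q[0]/q[2]+c['cx'],c['fy']*q[1]/q[2]+c['cy']
E
python3 - <<'E'
from h import *
for n in('scene','top'):
    c=snap(n,n+'0.png'); print(n,c['fx'],c['cx'],c['cy'],np.round(np.array(c['extrinsics']),3).tolist())
print(get_obs())
E
```

```text
pics
scene 479.80784969568896 327.3868963176263 196.41748003419426 [[-0.634, 0.773, 0.013, 0.231], [0.634, 0.529, -0.564, -0.287], [-0.443, -0.35, -0.826, 2.106], [0.0, 0.0, 0.0, 1.0]]
top 422.7494386810638 316.24968192760593 204.20554619581205 [[-0.024, -1.0, 0.002, 0.114], [-0.975, 0.023, -0.223, 0.517], [0.223, -0.007, -0.975, 1.563], [0.0, 0.0, 0.0, 1.0]]
{'clock': 0.1, 'joint_pos': array([ 1.25038709,  0.33280941, -0.06469656,  1.46083843,  0.02160935,
        1.34993306, -0.08846866]), 'joint_velocities': array([ 0.00023055, -0.00013004,  0.0007184 , -0.00278885, -0.00155459,
       -0.00029149, -0.00010556]), 'tau': array([ 2.33993880e-03, -6.26744628e+01,  4.97903978e-02, -3.92429852e+01,
        1.62456022e-02,  7.06867766e-03, -3.60518186e-05]), 'position': array([ 0.18328867, -0.59718047,  0.24160406]), 'ee_rot': array([ 9.88930338e-01,  1.48379140e-01, -1.30046768e-04, -6.33029778e-04]), 'ft_force': array([-0.3823223 ,  0.46130528, -0.17362274]), 'torque': array([-0.0060157 , -0.05021816,  0.01342097]), 'grasp_force': 0.0, 'grip_width': 1.0021004574859562}
```

View pics/scene0.png

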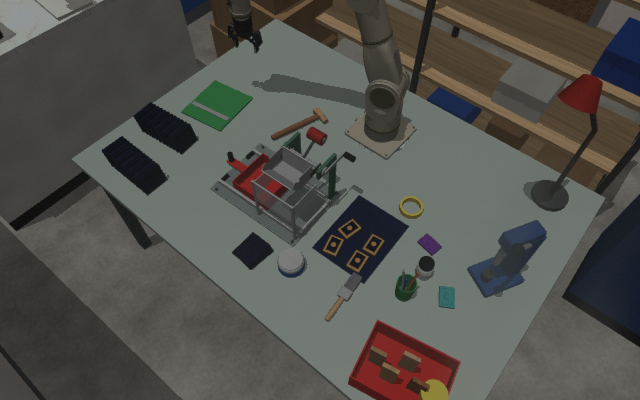

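View pics/top0.png

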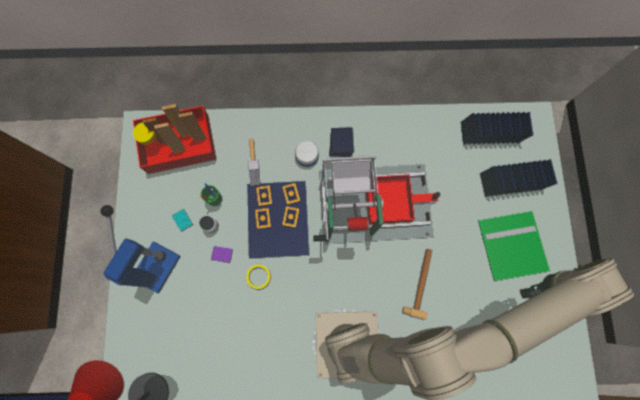

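The scene shows 4 navy-inlay buckles on the navy mat, at about (263,195), (291,193), (263,217) and (291,216) in the top view. Possible mix-ups, top view:
- For the buckles: the purple plate (222,254) and the turquoise plate (182,219). Both lie off the mat, so I leave them.
- For the catch tray: the red tool box (175,140). It isn't in the guides; the catch tray is at (392,198) with its knob at (435,196).

One close crop to check this choice.

Run:
```python
from h import *
c=camera('top'); f=c['frame'][:,:,::-1]
im=f[145:265,240:450]; cv2.imwrite('pics/crop1.png',cv2.resize(im,None,fx=3.8,fy=3.8,interpolation=cv2.INTER_CUBIC))
hsv=cv2.cvtColor(f,cv2.COLOR_BGR2HSV)
m=cv2.inRange(hsv,(8,90,70),(30,255,255)); m[:,:245]=0;m[:,310:]=0;m[:180]=0;m[232:]=0
n,l,s,ce=cv2.connectedComponentsWithStats(m)
for i in range(1,n):
    if s[i,4]<20: continue
    r=cv2.minAreaRect(np.argwhere(l==i)[:,::-1].astype(np.float32))
    b=np.array([ray(c,*p,.015)[:2] for p in cv2.boxPoints(r)])
    e1,e2=b[1]-b[0],b[2]-b[1]; L=e1 if np.hypot(*e1)>np.hypot(*e2) else e2
    print('buckle',r[0],b.mean(0).round(4),'size',np.hypot(*e1).round(3),np.hypot(*e2).round(3),'long ang deg',np.degrees(np.arctan2(L[1],L[0])).round(1))
# red tray
m=cv2.inRange(hsv,(0,150,90),(6,255,255))|cv2.inRange(hsv,(174,150,90),(180,255,255))
m[:,:360]=0;m[:170]=0;m[225:]=0;m[:,445:]=0
n,l,s,ce=cv2.connectedComponentsWithStats(m)
for i in range(1,n):
    if s[i,4]>30: print('red',s[i],ce[i])
for u,v in[(435,192),(435,196),(435,200)]: print(u,v,[ray(c,u,v,z)[:2].round(3).tolist() for z in(.006,.05,.073)])
for u,v in [(425,165),(434,237),(320,238)]: print('plate',ray(c,u,v,.006).round(3))
```

```text
buckle (290.6603698730469, 193.31130981445312) [0.5759 0.2024] size 0.056 0.078 long ang deg -165.4
buckle (263.52996826171875, 195.20999145507812) [0.5706 0.3098] size 0.057 0.079 long ang deg -172.1
buckle (263.5, 195.0) [0.5713 0.3099] size 0.02 0.016 long ang deg -91.3
buckle (290.40386962890625, 216.48077392578125) [0.4823 0.2043] size 0.078 0.057 long ang deg -11.5
buckle (262.361572265625, 217.89234924316406) [0.4793 0.314 ] size 0.056 0.079 long ang deg -173.0
buckle (262.5, 217.5) [0.4806 0.3135] size 0.02 0.02 long ang deg -179.8
buckle (290.5, 216.0) [0.4841 0.2039] size 0.019 0.02 long ang deg -136.6
red [ 378  178   36   44 1180] [394.60762712 199.72118644]
red [409 189  25  15 180] [420.76111111 197.47222222]
red [367 193   6   8  37] [369.7027027  196.56756757]
red [369 207   8  16 108] [372.49074074 213.98148148]
red [360 218   7   7  49] [363. 221.]
435 192 [[0.57, -0.373], [0.559, -0.36], [0.553, -0.353]]
435 196 [[0.554, -0.372], [0.543, -0.358], [0.537, -0.352]]
435 200 [[0.537, -0.37], [0.527, -0.357], [0.522, -0.35]]
plate [ 0.684 -0.342  0.006]
plate [ 0.389 -0.353  0.006]
plate [0.396 0.091 0.006]
```

View pics/crop1.png

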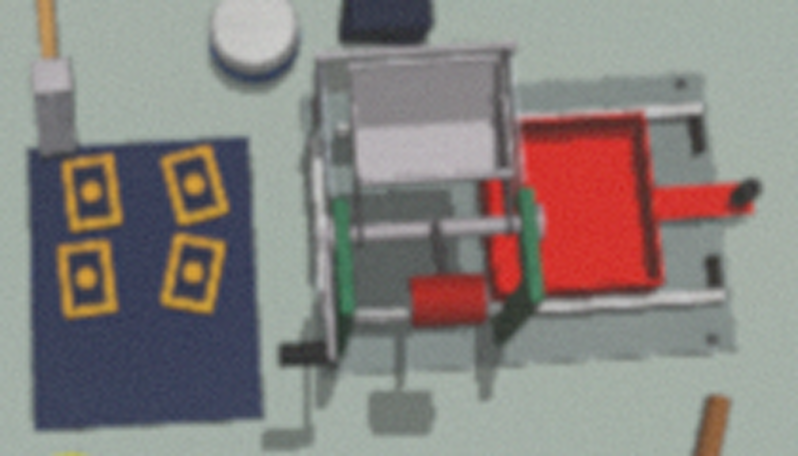

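Crop: the four navy-inlay buckles lie on the mat, the skip is upright, the lever knob is at crop (305,354), the red catch tray is in the rails, and its knob top is at crop (752,188). The choice stands.

Run:
```python
from h import *
c=camera('top'); k=lambda u,v:(240+(u+.5)/3.8-.5,145+(v+.5)/3.8-.5)
a=ray(c,*k(725,294),.026);b=ray(c,*k(555,304),.026);d=ray(c,*k(703,108),.026);e=ray(c,*k(525,122),.026)
for p,q in((a,b),(d,e)): print('rail',p.round(3),q.round(3),'yaw',np.degrees(np.arctan2(-(q-p)[0],(q-p)[1])))
print('knob',ray(c,*k(746,190),.073)[:2],ray(c,*k(738,202),.02)[:2])
kn=ray(c,*k(305,354),.24); print('lever knob',kn)
pl=[ray(c,*k(*p),.006)[:2].round(3) for p in((705,75),(733,350))];print(pl)
y=np.radians(3.2);R=np.array([[np.cos(y),-np.sin(y)],[np.sin(y),np.cos(y)]])
h=kn[:2]-R@[-.165,.126]; print('home from lever',h)
print('rail mid in frame',R.T@((a+d)[:2]/2-h),R.T@(a[:2]-h),R.T@(d[:2]-h))
# skip mouth corners predicted
for p in[(-.060+.078-.044,.065,.234+.015+.037),(-.026,-.065,.286),(.088,.065,.263),(.088,-.065,.263)]:
    w=R@p[:2]+h; u,v=proj(c,[*w,p[2]+.006]); print('corner crop',(u-240)*3.8,(v-145)*3.8,w)
# scene check of lever & tray knob: 
s=camera('scene'); print('lever knob in scene',proj(s,[*kn[:2],.24]))
q=R@[0,-.3]+h;print(proj(s,[*ray(c,*k(746,190),.073)[:2],.073]))
```

```text
rail [ 0.446 -0.339  0.026] [ 0.439 -0.165  0.026] yaw 2.0720723824735003
rail [ 0.644 -0.332  0.026] [ 0.633 -0.145  0.026] yaw 3.3459897378352803
knob [ 0.54271997 -0.35570617] [ 0.54310138 -0.36218125]
lever knob [0.36259888 0.09424779 0.24      ]
[array([ 0.686, -0.343]), array([ 0.391, -0.348])]
home from lever [ 0.53437512 -0.02234519]
rail mid in frame [-0.00725157 -0.31337759] [-0.10640439 -0.31107511] [ 0.09190124 -0.31568008]
corner crop 361.3913716982266 179.4725884719206 [0.50478726 0.0411021 ]
corner crop 510.68033540577653 168.01581922474526 [ 0.51204406 -0.0886952 ]
corner crop 348.85794422623246 62.966503288968084 [0.61860951 0.04746575]
corner crop 493.22645076230265 52.09416109408597 [ 0.6258663  -0.08233155]
lever knob in scene (np.float64(348.797005900341), np.float64(156.3346475335029))
(np.float64(230.9704497349844), np.float64(153.38105084487702))
```

```bash
python3 -m inch '[{"slide":[0.04,0.027,0],"yaw":-0.05},{"slide":[0.08,0.054,0],"yaw":-0.12},{"slide":[0.11,0.075,0],"yaw":-0.2},{"slide":[0.14,0.095,0],"yaw":-0.25},{"slide":[0.17,0.115,0],"yaw":-0.25},{"slide":[0.2,0.135,0],"yaw":-0.25},{"slide":[0.23,0.155,0],"yaw":-0.25},{"slide":[0.26,0.175,0],"yaw":-0.25},{"slide":[0.29,0.195,0],"yaw":-0.25},{"slide":[0.32,0.215,0],"yaw":-0.25},{"slide":[0.36,0.241,0],"yaw":-0.25},{"slide":[0.36,0.241,0],"yaw":-0.25},{"slide":[0.36,0.241,-0.04],"yaw":-0.25},{"slide":[0.36,0.241,-0.08],"yaw":-0.25},{"slide":[0.36,0.241,-0.1],"yaw":-0.25},{"slide":[0.36,0.241,-0.1],"yaw":-0.25},{"slide":[0.36,0.241,-0.1],"yaw":-0.25}]' 0 40
python3 - <<'E'
from h import *
c=camera('top');s=camera('scene')
a=cv2.resize(s['frame'][110:210,190:340],(450,300));b=cv2.resize(c['frame'][150:250,360:480],(360,300))
cv2.imwrite('pics/k1.png',np.hstack([a,b])[:,:,::-1][:,:800])
E
```

```text
clock: 1.67
position: [0.543, -0.3563, 0.1419]
ee_rot: [1.0, 0.024, -0.001, -0.001]
ft_force: [0.9, -0.2, 1.5]
grip_width: 0.995
grasp_force: 0.0
```

View pics/k1.png

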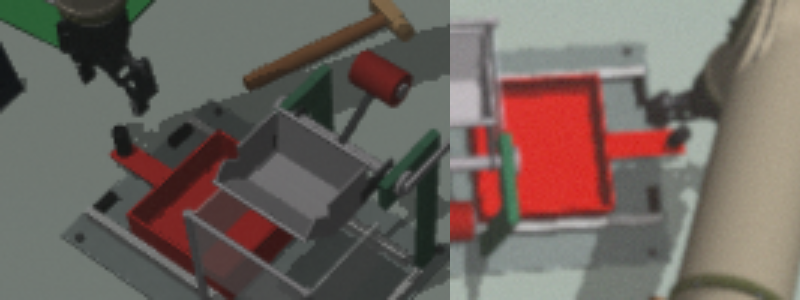

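Left half shows the open fingers straddling the tray knob at crop (122,130); the scene ray agrees with (0.543,-0.357). I'll descend and grip.

```bash
python3 -m inch '[{"slide":[0,0,-0.03]},{"slide":[0,0,-0.06]},{"slide":[0,0,-0.085]},{"slide":[0,0,-0.096]},{"slide":[0,0,-0.096]}]' 0
python3 -m inch '[{"slide":[0,0,0]},{"slide":[0,0,0]},{"slide":[0,0,0]},{"slide":[0,0,0]},{"slide":[0,0,0]},{"slide":[0,0,0]},{"slide":[0,0,0]},{"slide":[0,0,0]}]' 255 40
python3 -m inch '[{"slide":[0,0.015,0]},{"slide":[-0.001,0.03,0]},{"slide":[-0.002,0.045,0]},{"slide":[-0.003,0.06,0]},{"slide":[-0.003,0.075,0]},{"slide":[-0.004,0.09,0]},{"slide":[-0.005,0.105,0]},{"slide":[-0.006,0.12,0]},{"slide":[-0.006,0.13,0]},{"slide":[-0.006,0.135,0]},{"slide":[-0.006,0.135,0]}]'
```

```text
invalid input
invalid input
invalid input
```

```bash
python3 -m inch '[{"slide":[0,0,-0.03],"yaw":0},{"slide":[0,0,-0.06],"yaw":0},{"slide":[0,0,-0.085],"yaw":0},{"slide":[0,0,-0.096],"yaw":0},{"slide":[0,0,-0.096],"yaw":0}]' 0
python3 -m inch '[{"slide":[0,0,0],"yaw":0},{"slide":[0,0,0],"yaw":0},{"slide":[0,0,0],"yaw":0},{"slide":[0,0,0],"yaw":0},{"slide":[0,0,0],"yaw":0},{"slide":[0,0,0],"yaw":0},{"slide":[0,0,0],"yaw":0},{"slide":[0,0,0],"yaw":0}]' 255 40
python3 -m inch '[{"slide":[0,0.015,0],"yaw":0},{"slide":[-0.001,0.03,0],"yaw":0},{"slide":[-0.002,0.045,0],"yaw":0},{"slide":[-0.003,0.06,0],"yaw":0},{"slide":[-0.003,0.075,0],"yaw":0},{"slide":[-0.004,0.09,0],"yaw":0},{"slide":[-0.005,0.105,0],"yaw":0},{"slide":[-0.006,0.12,0],"yaw":0},{"slide":[-0.006,0.13,0],"yaw":0},{"slide":[-0.006,0.135,0],"yaw":0},{"slide":[-0.006,0.135,0],"yaw":0}]'
```

```text
clock: 2.18
position: [0.5429, -0.3563, 0.0454]
ee_rot: [1.0, 0.024, -0.001, -0.0]
ft_force: [0.0, 0.1, -0.2]
grip_width: 0.998
grasp_force: 0.0
clock: 2.85
position: [0.544, -0.3579, 0.0478]
ee_rot: [1.0, 0.023, 0.001, 0.001]
ft_force: [-0.2, -3.1, 6.6]
grip_width: 0.249
grasp_force: 38.9
clock: 3.77
position: [0.5384, -0.2212, 0.0477]
ee_rot: [1.0, 0.024, 0.001, 0.001]
ft_force: [1.1, 0.3, 4.7]
grip_width: 0.246
grasp_force: 39.4
```

```bash
python3 -m inch '[{"slide":[0,0.006,0],"yaw":0},{"slide":[-0.001,0.012,0],"yaw":0},{"slide":[-0.001,0.016,0],"yaw":0},{"slide":[-0.001,0.016,0],"yaw":0}]'
python3 -m inch '[{"slide":[0,0.003,0],"yaw":0},{"slide":[0,0.006,0],"yaw":0},{"slide":[0,0.006,0],"yaw":0}]'
python3 -m inch '[{"slide":[0,0.003,0],"yaw":0},{"slide":[0,0.003,0],"yaw":0}]'
```

```text
clock: 4.1
position: [0.5374, -0.2063, 0.0478]
ee_rot: [1.0, 0.024, 0.001, 0.001]
ft_force: [0.3, -4.1, 6.5]
grip_width: 0.248
grasp_force: 39.5
clock: 4.35
position: [0.5374, -0.2009, 0.0478]
ee_rot: [1.0, 0.023, 0.001, 0.001]
ft_force: [1.8, -4.5, 6.4]
grip_width: 0.252
grasp_force: 39.5
clock: 4.52
position: [0.5376, -0.1997, 0.0479]
ee_rot: [1.0, 0.023, 0.002, 0.002]
ft_force: [3.7, -9.5, 4.6]
grip_width: 0.246
grasp_force: 39.9
```

```bash
python3 -m inch '[{"slide":[0,0.003,0],"yaw":0},{"slide":[0,0.005,0],"yaw":0},{"slide":[0,0.005,0],"yaw":0}]'
python3 -m inch '[{"slide":[0,-0.006,0],"yaw":0},{"slide":[0,-0.006,0],"yaw":0},{"slide":[0,-0.006,0],"yaw":0}]'
```

```text
clock: 4.77
position: [0.5377, -0.1995, 0.0486]
ee_rot: [1.0, 0.021, 0.003, 0.005]
ft_force: [4.3, -24.4, 2.8]
grip_width: 0.247
grasp_force: 40.5
clock: 5.02
position: [0.5371, -0.2, 0.0477]
ee_rot: [1.0, 0.023, 0.001, 0.001]
ft_force: [0.2, -9.5, 7.9]
grip_width: 0.249
grasp_force: 40.8
```

Tray is against its home stop (force rose to 24 N with no motion). I'll release, rise, and measure the buckles again.

```bash
cat > m.py <<'E'
from h import *
def buckles():
    c=camera('top'); f=c['frame'][:,:,::-1]; hsv=cv2.cvtColor(f,cv2.COLOR_BGR2HSV)
    m=cv2.inRange(hsv,(8,90,70),(30,255,255)); x=np.zeros_like(m); x[178:258,243:312]=m[178:258,243:312]
    o=get_obs(); q=o['ee_rot']; ty=2*np.arctan2(q[1],q[0])
    cs,_=cv2.findContours(x,cv2.RETR_EXTERNAL,cv2.CHAIN_APPROX_NONE)
    for k in cs:
        if cv2.contourArea(k)<60: continue
        b=np.array([ray(c,*p,.015)[:2] for p in cv2.boxPoints(cv2.minAreaRect(k))])
        e=[b[1]-b[0],b[2]-b[1]]; L=max(e,key=np.linalg.norm)
        d=(np.arctan2(L[1],L[0])-ty+np.pi/2)%np.pi-np.pi/2
        print('buckle',b.mean(0).round(3),'go',(b.mean(0)-o['position'][:2]).round(3),'yaw',d.round(2),'size',[np.linalg.norm(v).round(3) for v in e])
    print('tcp',o['position'].round(4),'q7',o['joint_pos'].round(2),'grip',o['grip_width'].round(2))
    return c
if __name__=='__main__': buckles()
E
python3 -m inch '[{"slide":[0,0,0],"yaw":0},{"slide":[0,0,0],"yaw":0},{"slide":[0,0,0],"yaw":0},{"slide":[0,0,0],"yaw":0},{"slide":[0,0,0],"yaw":0},{"slide":[0,0,0.04],"yaw":0},{"slide":[0,0,0.08],"yaw":0},{"slide":[0,0,0.12],"yaw":0},{"slide":[0,0,0.16],"yaw":0},{"slide":[0,0,0.2],"yaw":0},{"slide":[0,0,0.24],"yaw":0},{"slide":[0,0,0.28],"yaw":0},{"slide":[0,0,0.32],"yaw":0},{"slide":[0,0,0.32],"yaw":0},{"slide":[0,0,0.32],"yaw":0}]' 0
python3 m.py
python3 - <<'E'
from h import *
s=camera('scene');cv2.imwrite('pics/home.png',cv2.resize(s['frame'][130:240,190:390],(800,440))[:,:,::-1])
E
```

```text
clock: 6.27
position: [0.5372, -0.1973, 0.3688]
ee_rot: [1.0, 0.024, 0.002, 0.001]
ft_force: [-0.3, -0.6, -1.0]
grip_width: 0.994
grasp_force: 0.0
buckle [0.479 0.314] go [-0.058  0.511] yaw 0.07 size [np.float64(0.056), np.float64(0.078)]
buckle [0.482 0.204] go [-0.054  0.402] yaw -0.25 size [np.float64(0.078), np.float64(0.057)]
buckle [0.571 0.31 ] go [0.034 0.507] yaw 0.09 size [np.float64(0.057), np.float64(0.079)]
buckle [0.576 0.202] go [0.039 0.399] yaw 0.21 size [np.float64(0.057), np.float64(0.078)]Traceback (most recent call last):
  File "m.py", line 15, in <module>
    if __name__=='__main__': buckles()
                             ~~~~~~~^^
  File "m.py", line 13, in buckles
    print('tcp',o['position'].round(4),'q7',o['joint_pos'].round(2),'grip',o['grip_width'].round(2))
                                                                           ^^^^^^^^^^^^^^^^^^^^^
AttributeError: 'float' object has no attribute 'round'
```

View pics/home.png

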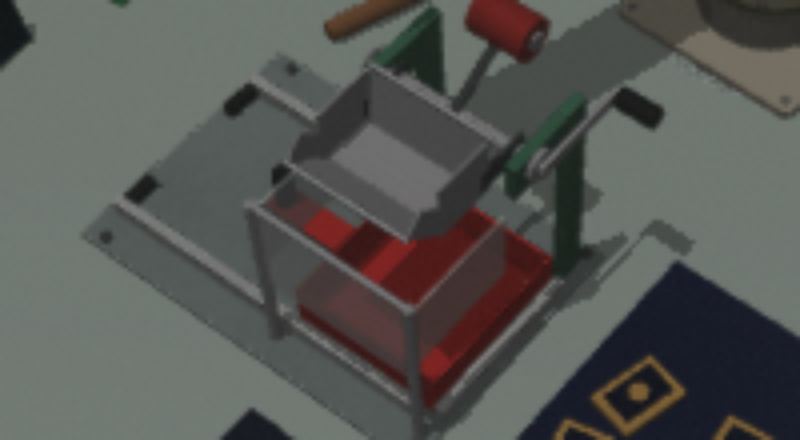

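The picture shows the tray home under the upright skip, clear of everything. Fetch the first buckle at (0.482,0.204).

```bash
sed -i "s/o\['grip_width'\].round(2)/round(o['grip_width'],2)/" m.py
python3 -m inch '[{"slide":[-0.004,0.035,0],"yaw":-0.05},{"slide":[-0.01,0.075,0],"yaw":-0.1},{"slide":[-0.015,0.115,0],"yaw":-0.15},{"slide":[-0.02,0.155,0],"yaw":-0.2},{"slide":[-0.025,0.195,0],"yaw":-0.25},{"slide":[-0.031,0.235,0],"yaw":-0.25},{"slide":[-0.037,0.275,0],"yaw":-0.25},{"slide":[-0.043,0.315,0],"yaw":-0.25},{"slide":[-0.048,0.355,0],"yaw":-0.25},{"slide":[-0.052,0.385,0],"yaw":-0.25},{"slide":[-0.054,0.401,0],"yaw":-0.25},{"slide":[-0.054,0.401,-0.035],"yaw":-0.25},{"slide":[-0.054,0.401,-0.075],"yaw":-0.25},{"slide":[-0.054,0.401,-0.115],"yaw":-0.25},{"slide":[-0.054,0.401,-0.155],"yaw":-0.25},{"slide":[-0.054,0.401,-0.195],"yaw":-0.25},{"slide":[-0.054,0.401,-0.235],"yaw":-0.25},{"slide":[-0.054,0.401,-0.265],"yaw":-0.25},{"slide":[-0.054,0.401,-0.28],"yaw":-0.25},{"slide":[-0.054,0.401,-0.28],"yaw":-0.25}]' 0
python3 - <<'E'
from h import *
s=camera('scene');t=camera('top');o=get_obs();print(o['position'])
a=cv2.resize(s['frame'][170:290,300:440],(420,360));b=cv2.resize(t['frame'][170:270,235:335],(360,360))
cv2.imwrite('pics/b3.png',np.hstack([a,b])[:,:,::-1])
E
```

```text
clock: 8.03
position: [0.4789, 0.202, 0.0814]
ee_rot: [0.995, -0.101, -0.004, 0.002]
ft_force: [-1.3, 0.5, 1.2]
grip_width: 1.001
grasp_force: 0.0
[0.48157108 0.20339494 0.08577185]
```

View pics/b3.png

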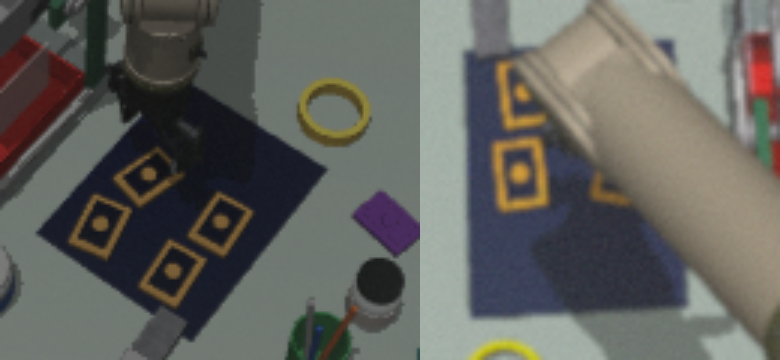

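Run:
```python
from h import *
s=camera('scene')
for u,v in((148,174),(100,224),(220,222),(172,271)): print(ray(s,300+u/3,170+v/3,.015).round(3))
for p in((.482,.204),(.576,.202),(.571,.31),(.479,.314)): u,v=proj(s,[*p,.015]);print((u-300)*3,(v-170)*3)
```

```text
[0.483 0.205 0.015]
[0.577 0.204 0.015]
[0.481 0.315 0.015]
[0.572 0.31  0.015]
147.94963848556245 172.76348850863496
99.66203997728218 222.5644749793467
172.03022866695477 270.38688444302227
219.9632246725712 220.49791991990148
```

Right half is occluded by the arm; the left (scene) half shows the buckle still where it was measured, under the fingers. Descend and grip.

```bash
python3 -m inch '[{"slide":[0,0,-0.03],"yaw":0},{"slide":[0,0,-0.055],"yaw":0},{"slide":[0,0,-0.07],"yaw":0},{"slide":[0,0,-0.07],"yaw":0}]' 0
python3 -m inch '[{"slide":[0,0,0],"yaw":0},{"slide":[0,0,0],"yaw":0},{"slide":[0,0,0],"yaw":0},{"slide":[0,0,0],"yaw":0},{"slide":[0,0,0],"yaw":0},{"slide":[0,0,0],"yaw":0}]' 255 60
python3 -m inch '[{"slide":[0,0,0.03],"yaw":0},{"slide":[0,0,0.06],"yaw":0},{"slide":[0,0,0.06],"yaw":0}]'
```

```text
clock: 8.52
position: [0.4815, 0.2029, 0.0149]
ee_rot: [0.995, -0.101, -0.001, 0.001]
ft_force: [0.2, 0.3, 0.3]
grip_width: 1.001
grasp_force: 0.0
clock: 9.02
position: [0.4837, 0.204, 0.0188]
ee_rot: [0.995, -0.101, 0.002, -0.0]
ft_force: [-2.8, -2.2, 11.9]
grip_width: 0.606
grasp_force: 60.3
clock: 9.27
position: [0.4855, 0.2053, 0.0826]
ee_rot: [0.995, -0.101, 0.004, -0.002]
ft_force: [1.6, 0.9, -0.7]
grip_width: 0.6
grasp_force: 64.0
```

```bash
python3 -m inch '[{"slide":[0,0,0.035],"yaw":0},{"slide":[0,0,0.075],"yaw":0},{"slide":[0,0,0.115],"yaw":0},{"slide":[0,0,0.155],"yaw":0},{"slide":[0,0,0.195],"yaw":0},{"slide":[0,0,0.235],"yaw":0},{"slide":[0,0,0.265],"yaw":0.03},{"slide":[0.01,-0.03,0.28],"yaw":0.08},{"slide":[0.02,-0.065,0.28],"yaw":0.13},{"slide":[0.03,-0.1,0.28],"yaw":0.18},{"slide":[0.04,-0.135,0.28],"yaw":0.23},{"slide":[0.05,-0.17,0.28],"yaw":0.25},{"slide":[0.06,-0.2,0.28],"yaw":0.25},{"slide":[0.067,-0.222,0.28],"yaw":0.25},{"slide":[0.067,-0.222,0.27],"yaw":0.25},{"slide":[0.067,-0.222,0.25],"yaw":0.25},{"slide":[0.067,-0.222,0.235],"yaw":0.25},{"slide":[0.067,-0.222,0.23],"yaw":0.25},{"slide":[0.067,-0.222,0.23],"yaw":0.25},{"slide":[0.067,-0.222,0.23],"yaw":0.25}]'
python3 - <<'E'
from h import *
s=camera('scene');t=camera('top');o=get_obs();print(o['position'])
a=cv2.resize(s['frame'][110:230,230:370],(420,360));b=cv2.resize(t['frame'][140:240,310:410],(360,360))
cv2.imwrite('pics/d1.png',np.hstack([a,b])[:,:,::-1])
E
```

```text
clock: 10.93
position: [0.5495, -0.0181, 0.3073]
ee_rot: [1.0, 0.024, 0.001, 0.0]
ft_force: [0.1, 0.6, -0.7]
grip_width: 0.601
grasp_force: 64.0
[ 0.5497944  -0.01819808  0.30769538]
```

View pics/d1.png

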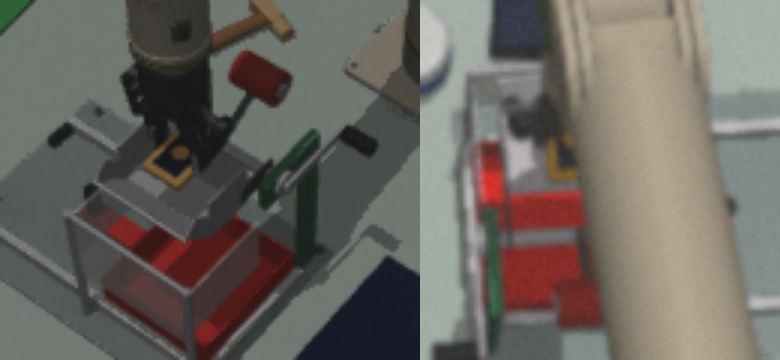

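The buckle hangs level over the open skip at crop (172,158), skip upright. Release, rise and measure.

```bash
python3 -m inch '[{"slide":[0,0,0],"yaw":0},{"slide":[0,0,0],"yaw":0},{"slide":[0,0,0],"yaw":0},{"slide":[0,0,0],"yaw":0},{"slide":[0,0,0],"yaw":0},{"slide":[0,0,0.03],"yaw":0},{"slide":[0,0,0.06],"yaw":0},{"slide":[0,0,0.06],"yaw":0}]' 0
python3 m.py;python3 - <<'E'
from h import *
s=camera('scene')
cv2.imwrite('pics/d1b.png',cv2.resize(s['frame'][110:230,230:370],(420,360))[:,:,::-1])
E
```

```text
clock: 11.7
position: [0.5508, -0.0182, 0.372]
ee_rot: [1.0, 0.024, 0.004, 0.0]
ft_force: [0.9, 0.2, 1.1]
grip_width: 0.996
grasp_force: 0.0
buckle [0.479 0.315] go [-0.071  0.333] yaw 0.07 size [np.float64(0.056), np.float64(0.078)]
buckle [0.57 0.31] go [0.02  0.328] yaw 0.09 size [np.float64(0.057), np.float64(0.078)]
buckle [0.576 0.202] go [0.026 0.22 ] yaw 0.2 size [np.float64(0.056), np.float64(0.078)]
tcp [ 0.5505 -0.0182  0.3695] q7 [ 0.36  0.16 -0.47  1.42  0.07  1.57 -1.63] grip 1.0
```

View pics/d1b.png

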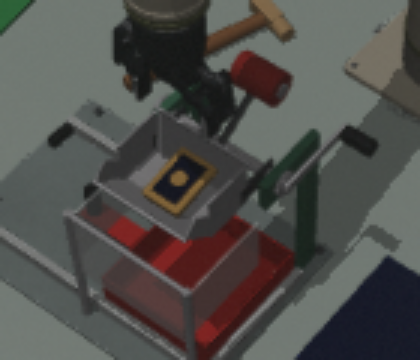

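The buckle lies in the upright skip at crop (180,180). Next buckle is at (0.576,0.202).

```bash
python3 -m inch '[{"slide":[0.004,0.035,0],"yaw":0.05},{"slide":[0.009,0.075,0],"yaw":0.1},{"slide":[0.013,0.115,0],"yaw":0.15},{"slide":[0.018,0.155,0],"yaw":0.2},{"slide":[0.022,0.19,0],"yaw":0.2},{"slide":[0.025,0.22,0],"yaw":0.2},{"slide":[0.025,0.22,-0.03],"yaw":0.2},{"slide":[0.025,0.22,-0.07],"yaw":0.2},{"slide":[0.025,0.22,-0.11],"yaw":0.2},{"slide":[0.025,0.22,-0.15],"yaw":0.2},{"slide":[0.025,0.22,-0.19],"yaw":0.2},{"slide":[0.025,0.22,-0.23],"yaw":0.2},{"slide":[0.025,0.22,-0.26],"yaw":0.2},{"slide":[0.025,0.22,-0.28],"yaw":0.2},{"slide":[0.025,0.22,-0.28],"yaw":0.2},{"slide":[0.025,0.22,-0.28],"yaw":0.2}]' 0
python3 - <<'E'
from h import *
s=camera('scene');print(get_obs()['position'])
f=s['frame'][:,:,::-1];hsv=cv2.cvtColor(f,cv2.COLOR_BGR2HSV);m=cv2.inRange(hsv,(8,90,70),(30,255,255));
x=np.zeros_like(m);x[205:275,315:390]=m[205:275,315:390]
for k in cv2.findContours(x,cv2.RETR_EXTERNAL,cv2.CHAIN_APPROX_NONE)[0]:
    if cv2.contourArea(k)>30: print(ray(s,*cv2.minAreaRect(k)[0],.015).round(3))
E
```

```text
clock: 13.13
position: [0.5734, 0.2012, 0.0853]
ee_rot: [0.992, 0.124, -0.001, 0.0]
ft_force: [-0.2, 0.2, 0.6]
grip_width: 0.998
grasp_force: 0.0
[0.57450623 0.20170482 0.08694801]
[0.574 0.31  0.015]
[0.579 0.203 0.015]
[0.483 0.316 0.015]
```

```bash
python3 -m inch '[{"slide":[0.002,0,-0.03],"yaw":0},{"slide":[0.002,0,-0.055],"yaw":0},{"slide":[0.002,0,-0.069],"yaw":0},{"slide":[0.002,0,-0.069],"yaw":0}]' 0
python3 -m inch '[{"slide":[0,0,0],"yaw":0},{"slide":[0,0,0],"yaw":0},{"slide":[0,0,0],"yaw":0},{"slide":[0,0,0],"yaw":0},{"slide":[0,0,0],"yaw":0},{"slide":[0,0,0],"yaw":0}]' 255 60
python3 -m inch '[{"slide":[0,0,0.035],"yaw":0},{"slide":[0,0,0.075],"yaw":0},{"slide":[0,0,0.115],"yaw":0},{"slide":[0,0,0.155],"yaw":0},{"slide":[0,0,0.195],"yaw":0},{"slide":[0,0,0.235],"yaw":0},{"slide":[0,0,0.275],"yaw":0},{"slide":[0,0,0.315],"yaw":0},{"slide":[0,0,0.345],"yaw":0},{"slide":[0,0,0.345],"yaw":0}]'
```

```text
clock: 13.52
position: [0.5754, 0.201, 0.0158]
ee_rot: [0.992, 0.124, -0.001, 0.0]
ft_force: [-0.3, -0.4, 0.1]
grip_width: 1.003
grasp_force: 0.0
clock: 14.02
position: [0.5777, 0.2021, 0.0201]
ee_rot: [0.992, 0.124, 0.002, -0.0]
ft_force: [-2.6, -0.7, 10.0]
grip_width: 0.599
grasp_force: 60.4
clock: 14.85
position: [0.5773, 0.2027, 0.3709]
ee_rot: [0.992, 0.124, 0.006, -0.001]
ft_force: [0.1, 0.4, -0.4]
grip_width: 0.597
grasp_force: 62.8
```

```bash
python3 -m inch '[{"slide":[-0.004,-0.03,0],"yaw":-0.05},{"slide":[-0.008,-0.065,0],"yaw":-0.1},{"slide":[-0.012,-0.1,0],"yaw":-0.15},{"slide":[-0.016,-0.135,0],"yaw":-0.2},{"slide":[-0.02,-0.17,0],"yaw":-0.2},{"slide":[-0.025,-0.2,0],"yaw":-0.2},{"slide":[-0.028,-0.221,0],"yaw":-0.2},{"slide":[-0.028,-0.221,-0.02],"yaw":-0.2},{"slide":[-0.028,-0.221,-0.04],"yaw":-0.2},{"slide":[-0.028,-0.221,-0.052],"yaw":-0.2},{"slide":[-0.028,-0.221,-0.052],"yaw":-0.2},{"slide":[-0.028,-0.221,-0.052],"yaw":-0.2},{"slide":[-0.028,-0.221,-0.052],"yaw":-0.2}]'
python3 -m inch '[{"slide":[0,0,0],"yaw":0},{"slide":[0,0,0],"yaw":0},{"slide":[0,0,0],"yaw":0},{"slide":[0,0,0],"yaw":0},{"slide":[0,0,0],"yaw":0},{"slide":[0,0,0.03],"yaw":0},{"slide":[0,0,0.06],"yaw":0},{"slide":[0,0,0.06],"yaw":0},{"slide":[0,0,0.06],"yaw":0}]' 0
python3 m.py;python3 - <<'E'
from h import *
s=camera('scene')
cv2.imwrite('pics/d2b.png',cv2.resize(s['frame'][110:230,230:370],(420,360))[:,:,::-1])
E
```

```text
clock: 15.93
position: [0.5487, -0.0191, 0.3116]
ee_rot: [1.0, 0.024, 0.001, 0.0]
ft_force: [0.1, -0.4, -0.9]
grip_width: 0.599
grasp_force: 62.8
clock: 16.68
position: [0.5491, -0.0193, 0.3721]
ee_rot: [1.0, 0.024, 0.002, 0.0]
ft_force: [-0.4, -0.1, -1.0]
grip_width: 1.002
grasp_force: 0.0
buckle [0.479 0.314] go [-0.069  0.334] yaw 0.07 size [np.float64(0.056), np.float64(0.078)]
buckle [0.57 0.31] go [0.022 0.329] yaw 0.11 size [np.float64(0.056), np.float64(0.078)]
tcp [ 0.5486 -0.0194  0.3706] q7 [ 0.37  0.16 -0.48  1.42  0.07  1.58 -1.63] grip 1.0
```

View pics/d2b.png

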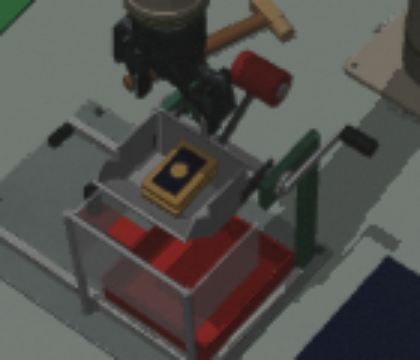

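Two buckles are stacked in the upright skip, not tripped. I'll fetch the third and also locate the counterweight, because it swings over when the skip trips.

```bash
python3 - <<'E'
from h import *
t=camera('top');s=camera('scene')
for z in np.arange(.24,.45,.02):
    p=ray(t,357.9,223.9,z);u,v=proj(s,p);print(round(z,2),p[:2].round(3),round(u-317.3,1),round(v-136,1))
E
python3 -m inch '[{"slide":[0.002,0.035,0],"yaw":0.05},{"slide":[0.005,0.075,0],"yaw":0.1},{"slide":[0.008,0.115,0],"yaw":0.1},{"slide":[0.011,0.155,0],"yaw":0.1},{"slide":[0.014,0.195,0],"yaw":0.1},{"slide":[0.016,0.235,0],"yaw":0.1},{"slide":[0.019,0.275,0],"yaw":0.1},{"slide":[0.022,0.31,0],"yaw":0.1},{"slide":[0.023,0.329,0],"yaw":0.1},{"slide":[0.023,0.329,-0.03],"yaw":0.1},{"slide":[0.023,0.329,-0.07],"yaw":0.1},{"slide":[0.023,0.329,-0.11],"yaw":0.1},{"slide":[0.023,0.329,-0.15],"yaw":0.1},{"slide":[0.023,0.329,-0.19],"yaw":0.1},{"slide":[0.023,0.329,-0.23],"yaw":0.1},{"slide":[0.023,0.329,-0.26],"yaw":0.1},{"slide":[0.023,0.329,-0.28],"yaw":0.1},{"slide":[0.023,0.329,-0.28],"yaw":0.1},{"slide":[0.023,0.329,-0.28],"yaw":0.1}]' 0
python3 - <<'E'
from h import *
s=camera('scene');print(get_obs()['position'])
f=s['frame'][:,:,::-1];hsv=cv2.cvtColor(f,cv2.COLOR_BGR2HSV);m=cv2.inRange(hsv,(8,90,70),(30,255,255));
x=np.zeros_like(m);x[205:275,315:390]=m[205:275,315:390]
for k in cv2.findContours(x,cv2.RETR_EXTERNAL,cv2.CHAIN_APPROX_NONE)[0]:
    if cv2.contourArea(k)>30: print(ray(s,*cv2.minAreaRect(k)[0],.015).round(3))
E
```

```text
0.24 [ 0.407 -0.035] -4.0 9.8
0.26 [ 0.403 -0.032] -3.0 5.9
0.28 [ 0.4  -0.03] -1.9 1.9
0.3 [ 0.396 -0.028] -0.8 -2.2
0.32 [ 0.392 -0.026] 0.2 -6.3
0.34 [ 0.389 -0.024] 1.3 -10.5
0.36 [ 0.385 -0.022] 2.5 -14.8
0.38 [ 0.382 -0.02 ] 3.6 -19.2
0.4 [ 0.378 -0.018] 4.8 -23.6
0.42 [ 0.375 -0.015] 6.0 -28.2
0.44 [ 0.371 -0.013] 7.2 -32.8
clock: 18.47
position: [0.5707, 0.3091, 0.0894]
ee_rot: [0.997, 0.074, -0.001, 0.0]
ft_force: [-0.2, 0.5, 0.8]
grip_width: 1.0
grasp_force: 0.0
[0.57157491 0.30977281 0.0911293 ]
[0.574 0.31  0.015]
```

```bash
python3 -m inch '[{"slide":[0,0,-0.03],"yaw":0},{"slide":[0,0,-0.06],"yaw":0},{"slide":[0,0,-0.073],"yaw":0},{"slide":[0,0,-0.073],"yaw":0}]' 0
python3 -m inch '[{"slide":[0,0,0],"yaw":0},{"slide":[0,0,0],"yaw":0},{"slide":[0,0,0],"yaw":0},{"slide":[0,0,0],"yaw":0},{"slide":[0,0,0],"yaw":0},{"slide":[0,0,0],"yaw":0}]' 255 60
python3 -m inch '[{"slide":[0,0,0.035],"yaw":0},{"slide":[0,0,0.075],"yaw":0},{"slide":[0,0,0.115],"yaw":0},{"slide":[0,0,0.155],"yaw":0},{"slide":[0,0,0.195],"yaw":0},{"slide":[0,0,0.235],"yaw":0},{"slide":[0,0,0.275],"yaw":0},{"slide":[0,0,0.315],"yaw":0},{"slide":[0,0,0.345],"yaw":0},{"slide":[0,0,0.345],"yaw":0}]'
```

```text
clock: 18.85
position: [0.5705, 0.3088, 0.0157]
ee_rot: [0.997, 0.074, -0.001, 0.001]
ft_force: [0.1, -1.1, -0.2]
grip_width: 1.003
grasp_force: 0.0
clock: 19.35
position: [0.5727, 0.3103, 0.0204]
ee_rot: [0.997, 0.074, 0.002, -0.001]
ft_force: [-2.5, -1.0, 10.8]
grip_width: 0.591
grasp_force: 60.4
clock: 20.18
position: [0.572, 0.3108, 0.3713]
ee_rot: [0.997, 0.074, 0.005, -0.003]
ft_force: [0.6, 1.5, -0.8]
grip_width: 0.592
grasp_force: 62.6
```

```bash
python3 -m inch '[{"slide":[-0.002,-0.03,0],"yaw":-0.05},{"slide":[-0.005,-0.065,0],"yaw":-0.1},{"slide":[-0.008,-0.1,0],"yaw":-0.1},{"slide":[-0.01,-0.135,0],"yaw":-0.1},{"slide":[-0.012,-0.17,0],"yaw":-0.1},{"slide":[-0.015,-0.205,0],"yaw":-0.1},{"slide":[-0.017,-0.24,0],"yaw":-0.1},{"slide":[-0.019,-0.275,0],"yaw":-0.1},{"slide":[-0.021,-0.305,0],"yaw":-0.1},{"slide":[-0.023,-0.329,0],"yaw":-0.1},{"slide":[-0.023,-0.329,-0.02],"yaw":-0.1},{"slide":[-0.023,-0.329,-0.04],"yaw":-0.1},{"slide":[-0.023,-0.329,-0.05],"yaw":-0.1},{"slide":[-0.023,-0.329,-0.05],"yaw":-0.1},{"slide":[-0.023,-0.329,-0.05],"yaw":-0.1},{"slide":[-0.023,-0.329,-0.05],"yaw":-0.1}]'
python3 -m inch '[{"slide":[0,0,0],"yaw":0},{"slide":[0,0,0],"yaw":0},{"slide":[0,0,0.01],"yaw":0},{"slide":[0,0,0.05],"yaw":0},{"slide":[0,0,0.09],"yaw":0},{"slide":[0,0,0.12],"yaw":0},{"slide":[0,0,0.12],"yaw":0},{"slide":[0,0,0.12],"yaw":0},{"slide":[0,0,0.12],"yaw":0},{"slide":[0,0,0.12],"yaw":0},{"slide":[0,0,0.12],"yaw":0},{"slide":[0,0,0.12],"yaw":0},{"slide":[0,0,0.12],"yaw":0},{"slide":[0,0,0.12],"yaw":0},{"slide":[0,0,0.12],"yaw":0},{"slide":[0,0,0.12],"yaw":0}]' 0
python3 m.py;python3 - <<'E'
from h import *
s=camera('scene');t=camera('top')
a=cv2.resize(s['frame'][110:230,230:370],(420,360));b=cv2.resize(t['frame'][140:240,310:410],(360,360))
cv2.imwrite('pics/d3.png',np.hstack([a,b])[:,:,::-1])
E
```

```text
clock: 21.52
position: [0.5488, -0.019, 0.3137]
ee_rot: [1.0, 0.024, 0.001, 0.0]
ft_force: [-0.3, 0.3, -1.1]
grip_width: 0.597
grasp_force: 62.8
clock: 22.85
position: [0.5484, -0.0195, 0.4323]
ee_rot: [1.0, 0.024, -0.0, 0.0]
ft_force: [-0.1, -0.2, 0.5]
grip_width: 0.998
grasp_force: 0.0
buckle [0.479 0.314] go [-0.069  0.334] yaw 0.07 size [np.float64(0.056), np.float64(0.078)]
tcp [ 0.5484 -0.0195  0.4323] q7 [ 0.37  0.17 -0.49  1.29  0.08  1.71 -1.63] grip 0.99
```

View pics/d3.png

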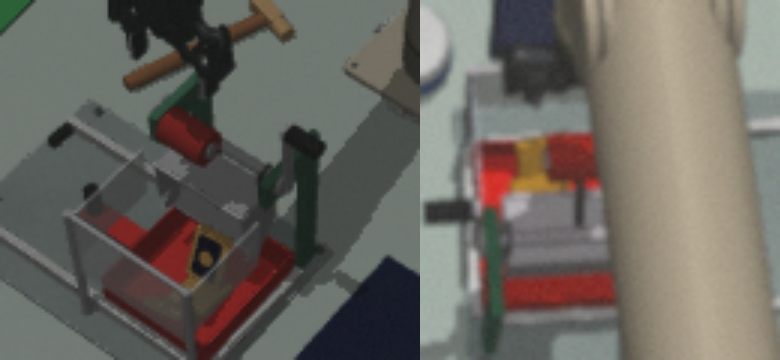

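The third buckle tripped it: the skip is over, a buckle shows in the tray at crop (205,250), and the lever stands up with its knob at crop (303,140) in scene and (447,210) in top. I'll fix the knob position and the pushing path.

Run:
```python
from h import *
t=camera('top');s=camera('scene')
for z in (.325,.335,.345,.355):
    p=ray(t,317.5,198.3,z);u,v=proj(s,p);print(z,p[:2].round(3),round(u-331,1),round(v-156.7,1))
```

```text
0.325 [0.478 0.1  ] -0.9 4.9
0.335 [0.475 0.1  ] -0.4 2.6
0.345 [0.473 0.1  ] 0.2 0.3
0.355 [0.47 0.1 ] 0.7 -2.1
```

```bash
python3 -m inch '[{"slide":[-0.014,0.035,0],"yaw":0},{"slide":[-0.028,0.07,0],"yaw":0},{"slide":[-0.04,0.1,0],"yaw":0},{"slide":[-0.049,0.123,0],"yaw":0},{"slide":[-0.049,0.123,-0.01],"yaw":0},{"slide":[-0.049,0.123,-0.035],"yaw":0},{"slide":[-0.049,0.123,-0.06],"yaw":0},{"slide":[-0.049,0.123,-0.08],"yaw":0},{"slide":[-0.049,0.123,-0.086],"yaw":0},{"slide":[-0.049,0.123,-0.086],"yaw":0},{"slide":[-0.049,0.123,-0.086],"yaw":0}]' 255
python3 - <<'E'
from h import *
s=camera('scene');print(get_obs()['position'])
cv2.imwrite('pics/l1.png',cv2.resize(s['frame'][110:230,250:390],(560,480))[:,:,::-1])
E
```

```text
clock: 24.02
position: [0.4997, 0.1033, 0.3472]
ee_rot: [1.0, 0.024, 0.0, -0.0]
ft_force: [-0.4, 0.7, -0.0]
grip_width: -0.004
grasp_force: 0.0
[0.49992764 0.10349956 0.34771768]
```

View pics/l1.png

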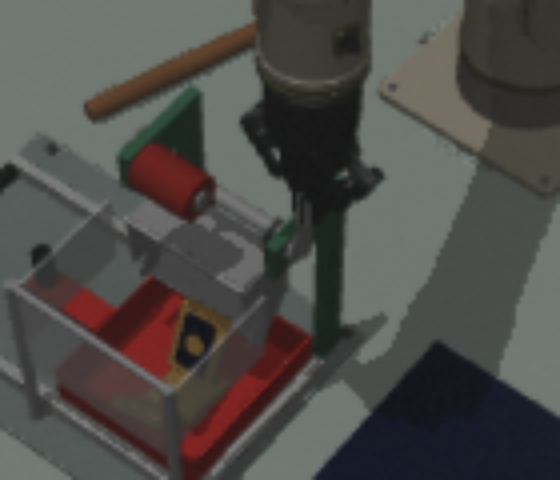

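The closed fingers stand just on the +x side of the knob, around crop (320,200), with no contact force. Push round the arc.

```bash
python3 -m inch '[{"slide":[-0.009,0,0],"yaw":0},{"slide":[-0.018,-0.001,0],"yaw":0},{"slide":[-0.027,-0.001,0],"yaw":0},{"slide":[-0.037,-0.002,0],"yaw":0},{"slide":[-0.048,-0.002,0],"yaw":0},{"slide":[-0.058,-0.003,-0.001],"yaw":0},{"slide":[-0.068,-0.003,-0.003],"yaw":0},{"slide":[-0.078,-0.004,-0.008],"yaw":0},{"slide":[-0.086,-0.004,-0.014],"yaw":0},{"slide":[-0.094,-0.004,-0.02],"yaw":0},{"slide":[-0.102,-0.005,-0.028],"yaw":0},{"slide":[-0.109,-0.005,-0.036],"yaw":0},{"slide":[-0.109,-0.005,-0.036],"yaw":0}]'
python3 -m inch '[{"slide":[0,0,0.03],"yaw":0},{"slide":[0,0,0.07],"yaw":0},{"slide":[0,0,0.09],"yaw":0},{"slide":[0,0,0.09],"yaw":0},{"slide":[0,0,0.09],"yaw":0},{"slide":[0,0,0.09],"yaw":0},{"slide":[0,0,0.09],"yaw":0},{"slide":[0,0,0.09],"yaw":0},{"slide":[0,0,0.09],"yaw":0}]' 0
python3 m.py
python3 - <<'E'
from h import *
s=camera('scene')
cv2.imwrite('pics/l2.png',cv2.resize(s['frame'][110:230,230:390],(640,480))[:,:,::-1])
E
```

```text
clock: 25.15
position: [0.3888, 0.0986, 0.3097]
ee_rot: [1.0, 0.024, -0.0, 0.0]
ft_force: [0.7, 0.5, -0.3]
grip_width: 0.002
grasp_force: 0.0
clock: 25.9
position: [0.3902, 0.0984, 0.3998]
ee_rot: [1.0, 0.024, -0.001, 0.0]
ft_force: [0.6, 1.0, -0.3]
grip_width: 1.0
grasp_force: 0.0
buckle [0.479 0.314] go [0.089 0.216] yaw 0.07 size [np.float64(0.056), np.float64(0.078)]
tcp [0.3902 0.0984 0.3999] q7 [ 0.3  -0.2  -0.55  1.67 -0.1   1.64 -1.76] grip 1.0
```

View pics/l2.png

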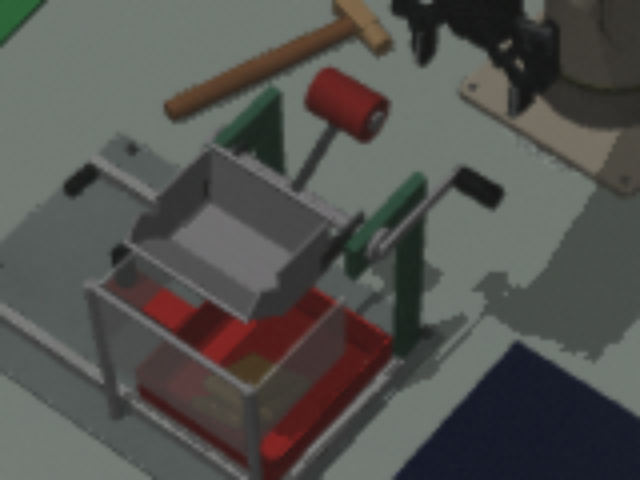

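The skip is upright and empty, and the buckles lie in the tray. Last buckle: (0.479,0.314).

```bash
python3 -m inch '[{"slide":[0.014,0.034,0],"yaw":0.07},{"slide":[0.028,0.068,0],"yaw":0.07},{"slide":[0.042,0.102,0],"yaw":0.07},{"slide":[0.056,0.136,0],"yaw":0.07},{"slide":[0.07,0.17,0],"yaw":0.07},{"slide":[0.082,0.2,0],"yaw":0.07},{"slide":[0.089,0.216,0],"yaw":0.07},{"slide":[0.089,0.216,-0.03],"yaw":0.07},{"slide":[0.089,0.216,-0.07],"yaw":0.07},{"slide":[0.089,0.216,-0.11],"yaw":0.07},{"slide":[0.089,0.216,-0.15],"yaw":0.07},{"slide":[0.089,0.216,-0.19],"yaw":0.07},{"slide":[0.089,0.216,-0.23],"yaw":0.07},{"slide":[0.089,0.216,-0.27],"yaw":0.07},{"slide":[0.089,0.216,-0.3],"yaw":0.07},{"slide":[0.089,0.216,-0.31],"yaw":0.07},{"slide":[0.089,0.216,-0.31],"yaw":0.07},{"slide":[0.089,0.216,-0.31],"yaw":0.07}]' 0
python3 - <<'E'
from h import *
s=camera('scene');print(get_obs()['position'])
f=s['frame'][:,:,::-1];hsv=cv2.cvtColor(f,cv2.COLOR_BGR2HSV);m=cv2.inRange(hsv,(8,90,70),(30,255,255));
x=np.zeros_like(m);x[205:275,315:390]=m[205:275,315:390]
for k in cv2.findContours(x,cv2.RETR_EXTERNAL,cv2.CHAIN_APPROX_NONE)[0]:
    if cv2.contourArea(k)>30: print(ray(s,*cv2.minAreaRect(k)[0],.015).round(3),cv2.contourArea(k))
E
```

```text
clock: 27.5
position: [0.4798, 0.315, 0.0915]
ee_rot: [0.998, 0.059, 0.0, -0.0]
ft_force: [-0.7, -0.3, 0.1]
grip_width: 0.995
grasp_force: 0.0
[0.4803046  0.31544323 0.09237559]
[0.483 0.315 0.015] 225.5
```

```bash
python3 -m inch '[{"slide":[0,0,-0.03],"yaw":0},{"slide":[0,0,-0.06],"yaw":0},{"slide":[0,0,-0.075],"yaw":0},{"slide":[0,0,-0.075],"yaw":0}]' 0
python3 -m inch '[{"slide":[0,0,0],"yaw":0},{"slide":[0,0,0],"yaw":0},{"slide":[0,0,0],"yaw":0},{"slide":[0,0,0],"yaw":0},{"slide":[0,0,0],"yaw":0},{"slide":[0,0,0],"yaw":0}]' 255 60
python3 -m inch '[{"slide":[0,0,0.035],"yaw":0},{"slide":[0,0,0.075],"yaw":0},{"slide":[0,0,0.115],"yaw":0},{"slide":[0,0,0.155],"yaw":0},{"slide":[0,0,0.195],"yaw":0},{"slide":[0,0,0.235],"yaw":0},{"slide":[0,0,0.275],"yaw":0},{"slide":[0,0,0.315],"yaw":0},{"slide":[0,0,0.345],"yaw":0},{"slide":[0,0,0.345],"yaw":0}]'
```

```text
clock: 27.88
position: [0.4787, 0.3138, 0.0139]
ee_rot: [0.998, 0.059, -0.001, 0.001]
ft_force: [-0.3, -1.3, -0.4]
grip_width: 1.003
grasp_force: 0.0
clock: 28.38
position: [0.4807, 0.3154, 0.018]
ee_rot: [0.998, 0.059, 0.002, -0.001]
ft_force: [-2.6, -1.7, 10.9]
grip_width: 0.607
grasp_force: 61.0
clock: 29.22
position: [0.48, 0.3162, 0.3684]
ee_rot: [0.998, 0.059, 0.005, -0.002]
ft_force: [0.4, 0.6, -0.9]
grip_width: 0.601
grasp_force: 64.4
```

```bash
python3 -m inch '[{"slide":[0.006,-0.03,0],"yaw":-0.05},{"slide":[0.013,-0.065,0],"yaw":-0.07},{"slide":[0.02,-0.1,0],"yaw":-0.07},{"slide":[0.027,-0.135,0],"yaw":-0.07},{"slide":[0.034,-0.17,0],"yaw":-0.07},{"slide":[0.042,-0.205,0],"yaw":-0.07},{"slide":[0.05,-0.24,0],"yaw":-0.07},{"slide":[0.058,-0.275,0],"yaw":-0.07},{"slide":[0.065,-0.31,0],"yaw":-0.07},{"slide":[0.07,-0.333,0],"yaw":-0.07},{"slide":[0.07,-0.333,-0.02],"yaw":-0.07},{"slide":[0.07,-0.333,-0.04],"yaw":-0.07},{"slide":[0.07,-0.333,-0.05],"yaw":-0.07},{"slide":[0.07,-0.333,-0.05],"yaw":-0.07},{"slide":[0.07,-0.333,-0.05],"yaw":-0.07},{"slide":[0.07,-0.333,-0.05],"yaw":-0.07}]'
python3 -m inch '[{"slide":[0,0,0],"yaw":0},{"slide":[0,0,0],"yaw":0},{"slide":[0,0,0],"yaw":0},{"slide":[0,0,0.03],"yaw":0},{"slide":[0,0,0.07],"yaw":0},{"slide":[0,0,0.1],"yaw":0},{"slide":[0,0,0.1],"yaw":0},{"slide":[0,0,0.1],"yaw":0},{"slide":[0,0,0.1],"yaw":0},{"slide":[0,0,0.1],"yaw":0}]' 0
python3 m.py
python3 - <<'E'
from h import *
s=camera('scene')
cv2.imwrite('pics/d4.png',cv2.resize(s['frame'][110:230,200:390],(760,480))[:,:,::-1])
E
```

```text
clock: 30.55
position: [0.5497, -0.018, 0.3117]
ee_rot: [1.0, 0.024, 0.001, 0.0]
ft_force: [-0.9, 0.5, -1.5]
grip_width: 0.601
grasp_force: 64.4
clock: 31.38
position: [0.5491, -0.0186, 0.4092]
ee_rot: [1.0, 0.024, -0.001, 0.0]
ft_force: [-0.7, 0.7, 0.2]
grip_width: 1.001
grasp_force: 0.0
tcp [ 0.5491 -0.0186  0.4092] q7 [ 0.45  0.18 -0.59  1.33  0.1   1.66 -1.64] grip 1.0
```

View pics/d4.png

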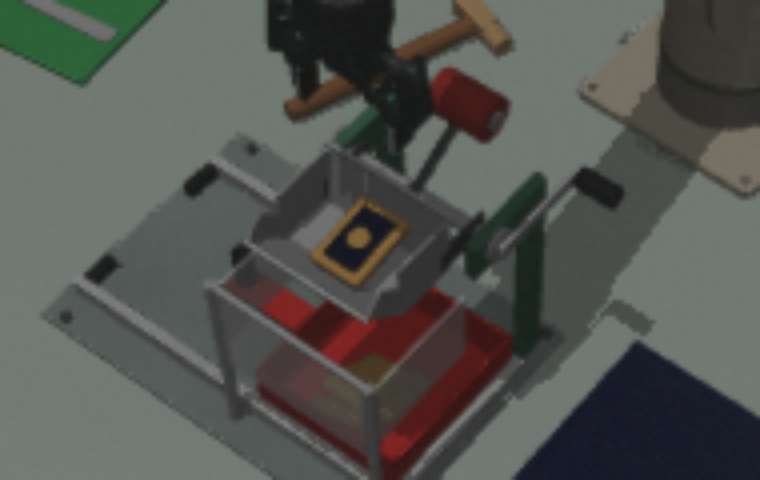

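The mat is empty and the fourth buckle waits in the upright skip at crop (360,240). Now fetch the tray knob.

```bash
python3 -m inch '[{"slide":[-0.002,-0.035,0],"yaw":0},{"slide":[-0.005,-0.075,0],"yaw":0},{"slide":[-0.007,-0.115,0],"yaw":0},{"slide":[-0.01,-0.15,0],"yaw":0},{"slide":[-0.011,-0.182,0],"yaw":0},{"slide":[-0.011,-0.182,-0.01],"yaw":0},{"slide":[-0.011,-0.182,-0.05],"yaw":0},{"slide":[-0.011,-0.182,-0.09],"yaw":0},{"slide":[-0.011,-0.182,-0.13],"yaw":0},{"slide":[-0.011,-0.182,-0.17],"yaw":0},{"slide":[-0.011,-0.182,-0.21],"yaw":0},{"slide":[-0.011,-0.182,-0.25],"yaw":0},{"slide":[-0.011,-0.182,-0.28],"yaw":0},{"slide":[-0.011,-0.182,-0.31],"yaw":0},{"slide":[-0.011,-0.182,-0.335],"yaw":0},{"slide":[-0.011,-0.182,-0.355],"yaw":0},{"slide":[-0.011,-0.182,-0.361],"yaw":0},{"slide":[-0.011,-0.182,-0.361],"yaw":0}]' 0
python3 -m inch '[{"slide":[0,0,0],"yaw":0},{"slide":[0,0,0],"yaw":0},{"slide":[0,0,0],"yaw":0},{"slide":[0,0,0],"yaw":0},{"slide":[0,0,0],"yaw":0},{"slide":[0,0,0],"yaw":0},{"slide":[0,0,0],"yaw":0},{"slide":[0,0,0],"yaw":0}]' 255 40
```

```text
clock: 32.98
position: [0.537, -0.1998, 0.0475]
ee_rot: [1.0, 0.024, -0.002, -0.001]
ft_force: [0.8, -0.2, 0.8]
grip_width: 0.999
grasp_force: 0.0
clock: 33.65
position: [0.5388, -0.2005, 0.0502]
ee_rot: [1.0, 0.024, 0.0, 0.0]
ft_force: [-2.1, 0.3, 6.0]
grip_width: 0.247
grasp_force: 38.8
```

Gripped. Draw out gently.

```bash
python3 -m inch '[{"slide":[0,-0.006,0],"yaw":0},{"slide":[0.001,-0.016,0],"yaw":0},{"slide":[0.001,-0.028,0],"yaw":0},{"slide":[0.002,-0.04,0],"yaw":0},{"slide":[0.002,-0.052,0],"yaw":0},{"slide":[0.003,-0.064,0],"yaw":0},{"slide":[0.003,-0.076,0],"yaw":0},{"slide":[0.004,-0.088,0],"yaw":0},{"slide":[0.004,-0.1,0],"yaw":0},{"slide":[0.005,-0.112,0],"yaw":0},{"slide":[0.005,-0.124,0],"yaw":0},{"slide":[0.006,-0.136,0],"yaw":0},{"slide":[0.006,-0.148,0],"yaw":0},{"slide":[0.007,-0.16,0],"yaw":0},{"slide":[0.007,-0.172,0],"yaw":0},{"slide":[0.008,-0.182,0],"yaw":0},{"slide":[0.008,-0.19,0],"yaw":0},{"slide":[0.008,-0.196,0],"yaw":0},{"slide":[0.008,-0.196,0],"yaw":0},{"slide":[0.008,-0.196,0],"yaw":0}]'
python3 -m inch '[{"slide":[0,-0.005,0],"yaw":0},{"slide":[0,-0.01,0],"yaw":0},{"slide":[0,-0.01,0],"yaw":0}]'
```

```text
clock: 35.32
position: [0.5471, -0.3957, 0.05]
ee_rot: [1.0, 0.024, 0.0, -0.0]
ft_force: [-0.4, 4.0, 5.3]
grip_width: 0.253
grasp_force: 39.3
clock: 35.57
position: [0.5473, -0.4051, 0.0498]
ee_rot: [1.0, 0.024, 0.0, -0.001]
ft_force: [-1.1, 4.9, 5.3]
grip_width: 0.246
grasp_force: 39.3
```

Out about 205 mm. Release, rise, back off and look.

```bash
python3 -m inch '[{"slide":[0,0,0],"yaw":0},{"slide":[0,0,0],"yaw":0},{"slide":[0,0,0],"yaw":0},{"slide":[0,0,0],"yaw":0},{"slide":[0,0,0],"yaw":0},{"slide":[0,0,0.03],"yaw":0},{"slide":[0,0,0.07],"yaw":0},{"slide":[0,0,0.11],"yaw":0},{"slide":[0,0,0.15],"yaw":0},{"slide":[0,0,0.19],"yaw":0},{"slide":[-0.03,-0.02,0.2],"yaw":0},{"slide":[-0.06,-0.04,0.2],"yaw":0},{"slide":[-0.09,-0.06,0.2],"yaw":0},{"slide":[-0.11,-0.07,0.2],"yaw":0},{"slide":[-0.11,-0.07,0.2],"yaw":0},{"slide":[-0.11,-0.07,0.2],"yaw":0}]' 0
python3 - <<'E'
from h import *
s=camera('scene');t=camera('top')
a=cv2.resize(s['frame'][110:235,180:320],(420,375));b=cv2.resize(t['frame'][145:245,310:410+0],(375,375));b=cv2.resize(t['frame'][140:250,330:440],(375,375))
cv2.imwrite('pics/end.png',np.hstack([a,b])[:,:,::-1])
E
```

```text
clock: 36.9
position: [0.4349, -0.4777, 0.2495]
ee_rot: [1.0, 0.022, -0.0, 0.0]
ft_force: [0.8, 1.0, 0.5]
grip_width: 1.002
grasp_force: 0.0
```

View pics/end.png

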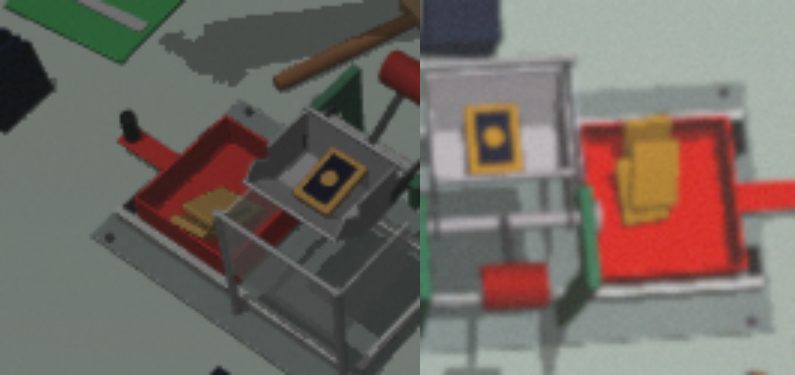

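The tray is drawn clear of the frame with the dumped buckles in it (right crop, about (650,170)). The part batch of one lies in the upright skip at (492,138), and the gripper is free.

```bash
python3 -c "
from workcell import *
print(hand_in())"
```

```text
the job is handed in; nothing more can be done
None
```

The job is handed in, with no verdict returned: three of the four buckles tripped the skip by weight and lie in the tray, drawn out about 205 mm and clear of the frame. The fourth waits in the upright skip, the bystanders were never touched, and the run took about 37 s.

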